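# Draw the flush bolt and open the second leaf of a bench reagent cabinet

## Task

One leaf of the small double-door cabinet on the lab bench already stands open; the other is still held shut by its flush bolt. Draw that bolt fully up by its knob, then swing the leaf wide open, about square to the cabinet, so that the whole width is free. Leave the bolt up and both leaves standing open.

Things in the scene. Friction and masses are not known exactly. Their poses are not given: they have to be found in the camera images.
- bolt_knob (a point): Centre of the upright steel knob (24 mm diameter, 32 mm tall) on the flush bolt of the shut leaf, wholly above the cabinet's roof at its front edge, near the middle; 228 mm over the bench with the bolt down. Axes turn with the leaf: z up, x through the leaf into the cabinet, y along the leaf to its hinge, whose upright axis lies 149 mm along +y and 8 mm along +x. Free room all round for 65 mm.
- bolt (a joint): Height by which the bolt is drawn, m: 0 fully down, 0.034 fully up (stop); starts at 0 to 0.004. The rod's foot sits in a hole in the sill and locks the leaf until about 0.017. Friction of 3 N plus 0.8 N of weight resists lifting; the bolt stays where it is left.
- passive_leaf (a joint): Opening angle of the shut leaf, rad: 0 shut to 1.8; the left leaf seen from the robot, of a white fixed cabinet 340 wide, 180 deep, 200 mm high, doors facing the robot. 168 mm wide, 16 thick, top at 200 mm. Swings towards the robot, free edge moving to the leaf's -x (clockwise from above). Its bolt's knob is its only handle. Slight friction (0.1 N m): stays where left.
- active_leaf (a joint): Opening angle of the other, right leaf (168 mm wide, top at 200 mm, a small round knob on its face, no bolt), rad: 0 shut to 1.8. Starts open at 1.35 to 1.7, sticking out towards the robot from the cabinet's right end; stays where it is left.

How it is judged (in metres and radians):
On the way, in this order (a step that is already met when the one before it is completed fails the run):
1. the bolt is drawn up while the leaf is still shut (value of joint bolt above 0.022 m and value of joint passive_leaf below 0.15 rad), for 0.1 s.
2. the leaf is swung wide open (value of joint passive_leaf above 1.2 rad), for 0.2 s.
At the end, for the whole second after the job is handed in: The leaf with the bolt stands open by more than 1.2 rad (69 degrees) and at rest, its bolt is still drawn up by more than 18 mm, and the other leaf is still open by more than 1.1 rad (63 degrees) (value of joint passive_leaf above 1.2 rad and value of joint bolt above 0.018 m and value of joint active_leaf above 1.1 rad and velocity of joint passive_leaf between -0.1 and 0.1 rad/s); the robot touches nothing.
It fails at once if the leaf that already stood open is pushed towards shut (below 1.1 rad) (value of joint active_leaf below 1.1 rad).
It also fails if it takes over 35 s, if anything falls off the work surface, if the arm or the gripper's body presses on something with over 40 N, if the wrist force passes 120 N, or if a joint passes its speed limit or range.

## Robot

A 7-joint arm with a two-finger parallel gripper is mounted at the origin on the work surface. World frame = base frame: x ahead of the robot, y to its left, z up, the work surface at z = 0. Lengths are in mm, angles in rad, forces in N, time in s.
With the tool pointing down it reaches from about 400 to 875 mm from the base axis. Payload 4.4 kg.
Tool frame: the origin (TCP) lies at the very end of the fingers, on their centre line; the grasp point (between the pads) lies 19 mm behind it; x points along the fingers, z is the direction in which the jaws open and shut, and the axes are right-handed (so a half turn about x gives the same grasp; the last joint's range is limited). The gripper opens to 85 mm and grips with 20 to 120 N. Pads are 22 mm wide; open, the fingers measure 114 mm over their backs; the gripper's body (76 mm by 85 mm) begins 54 mm behind the grasp point. The pads swing forward as they close: fully open they stand 13 mm farther back than shut.
Start: joints at [-1.258, 0.628, 0.038, 1.517, -0.027, 0.996, -0.02], TCP at [240.351, 603.945, 231.313] pointing down, gripper open.
Joint ranges: [-3.06, 3.06], [-0.37, 2.12], [-1.25, 1.32], [0.18, 2.47], [-1.1, 4.24], [0.23, 1.98], [-2.94, 2.94]. Speed limits (rad/s): [2.57, 2.57, 3.14, 3.14, 3.14, 3.14, 3.14].

## Interface

Orientations are given as a unit quaternion [w, x, y, z].
In Python, from station import state, viewer, order gives the robot as it stands.
- The arm moves only by the shell command python3 -m inch 'ROWS'. ROWS is JSON, a list of rows, each a list of 5 numbers: the shift along the tool's x, y, z scaled (see below), then the turn about the tool's x scaled (see below), then the gripper's target within -1 to 1 (shut at 1, half-way at 0, fully open at -1). In form: [[tx, ty, tz, yaw, claw], ...]. A call has exactly 5 rows; each row is the pose to reach, as a shift and turn from the pose measured when the call began, along the tool's axes at that moment; what a row does not reach only later rows make up. The controller multiplies each number of a shift by 60 cm and each number of a turn by 0.5 rad. A row lasts 1/12 s, in which the tool goes at most 41.7 mm and 7.16 degrees, less where a joint would pass 70% of its speed; a pose out of reach is approached as far as the arm can. A call with a number of a shift or a turn outside -1 to 1 is refused whole. A call with a gripper value outside its range is refused whole. The fingers move at their own pace and stop on an object; the grip force is fixed at half the most. Time passes only in rows, so rows that repeat a pose let the fingers close, or fill a call up. It gives the time, the measured TCP pose, the force and the opening at its end, in the units of the state.
- state(): the state, without advancing time (a new reading comes with each control period).
- viewer.capture(name): name is "scene" or "top" or "wrist"; returns the picture (384x512x3 uint8, red, green, blue); there is no depth.
- viewer.camera_model(name): a dict with "fx", "fy", "cx", "cy" (pixels), "xyz" and "rotation" of the camera in the world. Camera axes: x right, y down, z forward; pixel columns grow to the right and rows downward; lengths in mm; the calibration is good to about 2 mm. A picture is of the moment at which its call begins: read the wrist's pose just before it. camera_model takes no time and is no camera call; for the wrist camera it gives the pose at the moment of the call.
- order.hand_in(): hands the job in, once; it reports no verdict.
Trained networks look in the newest picture that a camera, given by its name, has taken for a name from the list of things; names that differ only in an ending like _2 or _b are one class to them, and where a whole thing is asked for, a point or a joint stands for the part that bears it (a point fixed in the world has none). Each returns a list of dicts, best first, with "score" (0 to 1); they miss things now and then, are a little off and sometimes report something else, mostly with a low value. They report only what shows in the picture. A call takes as long as a camera call.
- viewer.silhouettes(label, camera): "region" (384x512 bool, what is visible of it) and "position" ([column, row] in pixels, amid what is visible of it).
- viewer.place_of(label, camera): "position" ([column, row] in pixels: a listed point, or the origin of a listed thing).
The state is a dict: "clock": time; "joints": joint angles; "joint_vel": joint speeds; "joint_efforts": joint torques, N m; "tcp_pos": TCP position; "orientation": TCP orientation; "force": force on the tool from outside, world axes, zero at the start; "wrist_torque": the same for the moment, N m; "grip_width": opening from 0.0 (shut) to 1.0 (fully open).
Only numpy, scipy, OpenCV 4.12 (cv2) and the standard library are available. Lean on these libraries where they do the work, as an engineer would, in place of code of your own. Each camera call takes 0.05 s, during which the arm holds its last target. There are 200 camera calls.

## Working session

There is one attempt and no reset: what is moved stays moved. The work goes in short steps, Python scripts to look and compute and a shell command to move; the robot and the scene stay as the last step left them, time stands still between calls to the robot, and variables do not carry over. Pictures are saved under pics/ and viewed, about 8 in all and at most 12, crops included, and the job is handed in when it is done.

```bash
mkdir -p pics; cat > h.py <<'E'
import numpy as np, cv2
from station import state, viewer, order
from scipy.spatial.transform import Rotation as R
def rot():
    q=state()['orientation']; return R.from_quat([q[1],q[2],q[3],q[0]])
def ray(cam,px,z):
    m=viewer.camera_model(cam); d=np.array(m['rotation'])@[(px[0]-m['cx'])/m['fx'],(px[1]-m['cy'])/m['fy'],1]
    o=np.array(m['xyz']); return o+d*(z-o[2])/d[2]
def proj(cam,p):
    m=viewer.camera_model(cam); c=np.array(m['rotation']).T@(np.array(p)-m['xyz']); return [m['fx']*c[0]/c[2]+m['cx'],m['fy']*c[1]/c[2]+m['cy']]
def shot(cam,name):
    im=viewer.capture(cam); cv2.imwrite('pics/'+name+'.png',cv2.cvtColor(im,cv2.COLOR_RGB2BGR)); return im
E
python3 - <<'E'
from h import *
s=state(); print(s); print(rot().as_matrix().round(3))
ims=[]
for c in ['scene','top','wrist']:
    ims.append(viewer.capture(c)); print(c,np.array(viewer.camera_model(c)['xyz']).round())
    for n in ['bolt_knob']:
        for d in viewer.place_of(n,c)[:2]: print(n,d['score'],d['position'],ray(c,d['position'],228).round(1))
    for n in ['passive_leaf','active_leaf']:
        for d in viewer.silhouettes(n,c)[:1]:
            cnt=np.argwhere(d['region'])[:,::-1].astype(np.float32); print(n,d['score'],d['position'],cv2.boxPoints(cv2.minAreaRect(cnt)).round().tolist())
a=np.hstack(ims[:2]); cv2.imwrite('pics/a.png',cv2.cvtColor(cv2.resize(a,(800,300),interpolation=cv2.INTER_AREA),cv2.COLOR_RGB2BGR))
E
```

```text
{'clock': 0.0, 'joints': array([-1.25777588,  0.62932821,  0.03844152,  1.51839884, -0.02699035,
        0.99631063, -0.01999465]), 'joint_vel': array([ 0.0008462 ,  0.00035689,  0.00140186, -0.0015255 ,  0.00149697,
       -0.00127973, -0.00245217]), 'joint_efforts': array([-2.05468918e-04, -5.63400292e+01,  1.22611128e+00, -1.93451589e+01,
        1.10163397e-02,  1.01701639e-02, -2.62848175e-06]), 'tcp_pos': array([240.12387029, 603.32622722, 230.39084801]), 'orientation': array([ 0.58463808, -0.39731276,  0.58575245,  0.39652862]), 'force': array([ 0.43561638, -0.16612911, -0.26330546]), 'wrist_torque': array([ 0.01053527, -0.04781518,  0.00938163]), 'grip_width': 1.0006716546284846}
[[-0.001 -0.929  0.37 ]
 [-0.002  0.37   0.929]
 [-1.    -0.    -0.002]]
scene [746. 225. 935.]Traceback (most recent call last):
  File "<stdin>", line 7, in <module>
  File "h.py", line 7, in ray
    m=viewer.camera_model(cam); d=np.array(m['rotation'])@[(px[0]-m['cx'])/m['fx'],(px[1]-m['cy'])/m['fy'],1]
                                  ~~~~~~~~~~~~~~~~~~~~~~~^~~~~~~~~~~~~~~~~~~~~~~~~~~~~~~~~~~~~~~~~~~~~~~~~~~~
ValueError: matmul: Input operand 1 has a mismatch in its core dimension 0, with gufunc signature (n?,k),(k,m?)->(n?,m?) (size 3 is different from 4)
```

```bash
sed -i "s/np.array(m\['rotation'\])/RM(m)/g" h.py; cat >> h.py <<'E'
def RM(m):
    q=m['rotation']; return R.from_quat([q[1],q[2],q[3],q[0]]).as_matrix()
E
python3 - <<'E'
from h import *
ims=[]
for c in ['scene','top','wrist']:
    ims.append(viewer.capture(c)); print(c,np.array(viewer.camera_model(c)['xyz']).round())
    for n in ['bolt_knob']:
        for d in viewer.place_of(n,c)[:2]: print(n,d['score'],d['position'],ray(c,d['position'],228).round(1))
    for n in ['passive_leaf','active_leaf']:
        for d in viewer.silhouettes(n,c)[:1]:
            cnt=np.argwhere(d['region'])[:,::-1].astype(np.float32); b=cv2.boxPoints(cv2.minAreaRect(cnt)); print(n,d['score'],d['position'],b.round().tolist(),[ray(c,p,200)[:2].round().tolist() for p in b])
a=np.hstack(ims[:2]); cv2.imwrite('pics/a.png',cv2.cvtColor(cv2.resize(a,(800,300),interpolation=cv2.INTER_AREA),cv2.COLOR_RGB2BGR))
E
```

```text
scene [746. 225. 935.]
bolt_knob 0.56 [268.2, 168.8] [598.8  12.3 228. ]
passive_leaf 0.71 [283.6, 202.6] [[259.0, 165.0], [280.0, 156.0], [319.0, 251.0], [298.0, 260.0]] [[605.0, -12.0], [559.0, -8.0], [589.0, 188.0], [631.0, 183.0]]
active_leaf 0.7 [257.7, 100.3] [[214.0, 96.0], [283.0, 57.0], [308.0, 101.0], [239.0, 140.0]] [[613.0, -187.0], [441.0, -201.0], [448.0, -86.0], [614.0, -76.0]]
top [547.   9. 854.]
bolt_knob 0.45 [251.1, 213.0] [595.1  13.9 228. ]
passive_leaf 0.8 [220.4, 216.4] [[170.0, 212.0], [259.0, 204.0], [261.0, 221.0], [171.0, 229.0]] [[599.0, 164.0], [614.0, -1.0], [582.0, -4.0], [568.0, 160.0]]
active_leaf 0.69 [344.7, 256.1] [[315.0, 214.0], [362.0, 205.0], [378.0, 295.0], [331.0, 304.0]] [[595.0, -103.0], [612.0, -190.0], [451.0, -213.0], [436.0, -129.0]]
wrist [163. 635. 374.]
```

View pics/a.png

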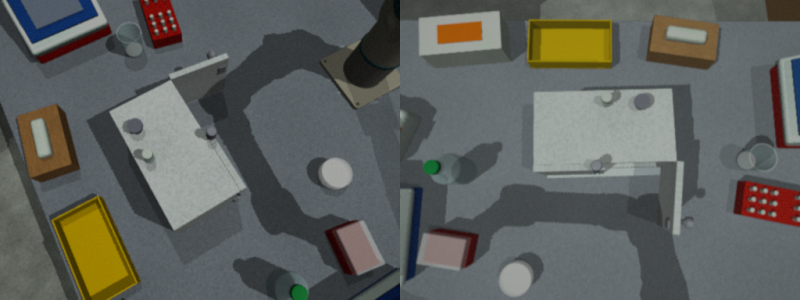

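The networks' knob fixes agree with the picture: scene (270,169), top (252,211), which puts it near x≈597, y≈13. I need the yaw of the front edge, so I'll take a full-resolution crop and triangulate.

```bash
python3 - <<'E'
from h import *
im=viewer.capture('top')[100:400,120:420]
cv2.imwrite('pics/b.png',cv2.cvtColor(cv2.resize(im,(600,600),interpolation=cv2.INTER_CUBIC),cv2.COLOR_RGB2BGR))
A=[];b=[]
for c,p in [('scene',[268.2,168.8]),('top',[251.1,213.])]:
    m=viewer.camera_model(c);o=np.array(m['xyz']);d=ray(c,p,228)-o;d/=np.linalg.norm(d);P=np.eye(3)-np.outer(d,d);A.append(P);b.append(P@o)
print('tri',np.linalg.lstsq(np.vstack(A),np.hstack(b),rcond=None)[0])
f=lambda c,p,z:ray(c,p,z)[:2].round(0)
print('scene edge',f('scene',[244*1.28,187*1.28],200),f('scene',[172*1.28,80*1.28],200))
print('cup',f('top',[(516-400)*1.28,278*1.28],60))
E
```

```text
tri [596.77053573  12.63942734 224.89994424]
scene edge [589. 163.] [ 609. -169.]
cup [306. 231.]
```

View pics/b.png

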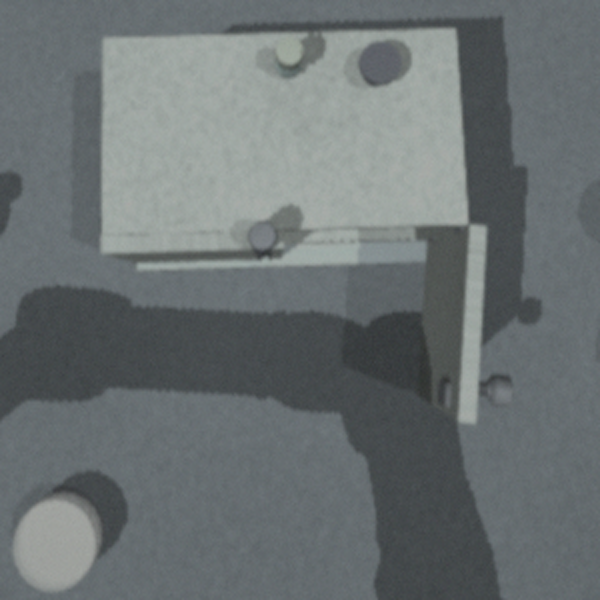

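```bash
python3 -m inch '[[-0.06,0,0,0,-1],[-0.12,0,0,0.2,-1],[-0.18,0,0,0.4,-1],[-0.23,0,0,0.6,-1],[-0.23,0,0,0.8,-1]]'
```

```text
clock: 1.17
tcp_pos: [241.7, 606.8, 377.1]
orientation: [0.656, -0.268, 0.65, 0.275]
force: [0.6, 1.2, 1.1]
grip_width: 0.999
```

The crop shows the knob at full-frame (251,217). The front edge is within about 1.5° of world y, and the open leaf is well clear on the right. Next I'll work out the moves to a point above the knob.

```bash
cat >> h.py <<'E'
def togo(p,az):
    s=state(); Rm=rot().as_matrix(); t=Rm.T@(np.array(p)-s['tcp_pos'])/600
    a=np.arctan2(Rm[1,2],Rm[0,2]); y=(a-az+np.pi/2)%np.pi-np.pi/2
    print('at',s['tcp_pos'].round(1),'az',a.round(3),'shift',t.round(4),'yaw',round(y/.5,3),'tilt',Rm[:,0].round(3),'w',s['grip_width'].round(3),'F',s['force'].round(1),'t',s['clock'])
E
python3 -c "
from h import *
togo([597,13,300],0.026)"
```

```text
Traceback (most recent call last):
  File "h.py", line 18, in togo
    print('at',s['tcp_pos'].round(1),'az',a.round(3),'shift',t.round(4),'yaw',round(y/.5,3),'tilt',Rm[:,0].round(3),'w',s['grip_width'].round(3),'F',s['force'].round(1),'t',s['clock'])
                                                                                                                        ^^^^^^^^^^^^^^^^^^^^^
AttributeError: 'float' object has no attribute 'round'
```

```bash
sed -i "s/s\['grip_width'\].round(3)/round(s['grip_width'],3)/" h.py
python3 -c "
from h import *
togo([597,13,370],0.026)"
```

```text
at [241.7 606.8 377.1] az 0.787 shift [ 0.0022 -1.1181 -0.2829] yaw 1.522 tilt [ 0.004  0.012 -1.   ] w 0.999 F [0.6 1.2 1.1] t 1.1667
```

```bash
python3 -m inch '[[0,-0.065,-0.016,0.2,-1],[0,-0.13,-0.033,0.4,-1],[0,-0.195,-0.05,0.6,-1],[0,-0.26,-0.066,0.8,-1],[0,-0.325,-0.082,1,-1]]'; python3 -c "
from h import *
togo([597,13,370],0.026)"
```

```text
clock: 1.58
tcp_pos: [345.7, 432.5, 375.6]
orientation: [0.702, -0.095, 0.698, 0.104]
force: [0.2, 0.5, 0.3]
grip_width: 1.0
at [345.7 432.5 375.6] az 0.282 shift [ 0.0023 -0.7883  0.2074] yaw 0.513 tilt [ 0.005  0.013 -1.   ] w 1.0 F [0.2 0.5 0.3] t 1.5833
```

```bash
python3 -m inch '[[0,-0.065,0.017,0.1,-1],[0,-0.13,0.034,0.2,-1],[0,-0.195,0.051,0.3,-1],[0,-0.26,0.068,0.4,-1],[0,-0.325,0.085,0.51,-1]]'; python3 -c "
from h import *
togo([597,13,370],0.026)"
```

```text
clock: 2.0
tcp_pos: [449.6, 257.7, 374.3]
orientation: [0.709, -0.004, 0.705, 0.014]
force: [1.0, -0.9, 0.7]
grip_width: 1.003
at [449.6 257.7 374.3] az 0.025 shift [ 0.0028 -0.414   0.2353] yaw -0.002 tilt [ 0.005  0.014 -1.   ] w 1.003 F [ 1.  -0.9  0.7] t 2.0
```

```bash
python3 -m inch '[[0,-0.06,0.034,0,-1],[0,-0.12,0.068,0,-1],[0,-0.18,0.102,0,-1],[0,-0.24,0.136,0,-1],[0,-0.3,0.17,0,-1]]'; python3 -m inch '[[0,-0.05,0.03,0,-1],[0,-0.1,0.06,0,-1],[0,-0.13,0.07,0,-1],[0,-0.13,0.07,0,-1],[0,-0.13,0.07,0,-1]]'; python3 - <<'E'
from h import *
togo([597,13,370],0.026)
im=shot('wrist','w1')
for d in viewer.place_of('bolt_knob','wrist')[:2]: print(d['score'],d['position'],ray('wrist',d['position'],228).round(1),ray('wrist',d['position'],230).round(1))
for d in viewer.silhouettes('bolt_knob','wrist')[:1]: print(d['score'],d['position'],ray('wrist',d['position'],228).round(1))
E
```

```text
clock: 2.42
tcp_pos: [556.6, 78.9, 372.6]
orientation: [0.709, -0.004, 0.705, 0.014]
force: [1.2, 1.0, 0.3]
grip_width: 0.998
clock: 2.83
tcp_pos: [600.6, 0.7, 371.6]
orientation: [0.709, -0.003, 0.705, 0.013]
force: [0.3, 1.0, -0.6]
grip_width: 1.001
at [600.6   0.7 371.6] az 0.023 shift [ 0.0029  0.0206 -0.0055] yaw -0.006 tilt [ 0.005  0.014 -1.   ] w 1.001 F [ 0.3  1.  -0.6] t 2.8333
0.69 [248.3, 157.9] [594.5  17.2 228. ] [594.6  17.7 230. ]
0.9 [250.0, 158.0] [596.   17.6 228. ]
```

View pics/w1.png

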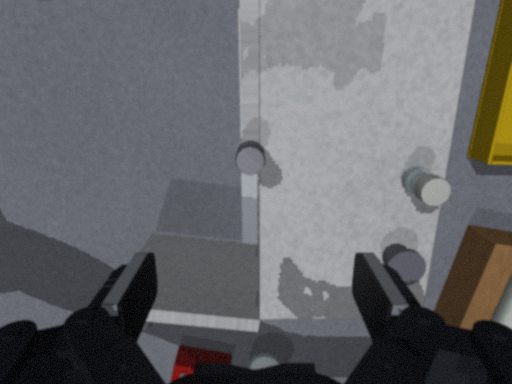

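The wrist view shows the knob at (250,158), with the jaw axis square to the leaf and clear room on both sides. I'll descend around it.

```bash
python3 -c "
from h import *
togo([596.5,15,211],0.026)"; python3 -m inch '[[0.05,0.02,-0.006,0,-1],[0.09,0.02,-0.007,0,-1],[0.13,0.02,-0.008,0,-1],[0.15,0.02,-0.009,0,-1],[0.15,0.02,-0.009,0,-1]]'; python3 -c "
from h import *
togo([596.5,15,211],0.026)
viewer.capture('wrist')
for d in viewer.silhouettes('bolt_knob','wrist')[:1]: print(d['score'],d['position'],ray('wrist',d['position'],235).round(1))
for d in viewer.place_of('bolt_knob','wrist')[:1]: print(d['score'],d['position'],ray('wrist',d['position'],229).round(1))
"
```

```text
at [600.2   4.  371.8] az 0.028 shift [ 0.2682  0.0144 -0.0072] yaw 0.004 tilt [ 0.005  0.016 -1.   ] w 1.001 F [ 1.  -0.2  0.1] t 2.9833
clock: 3.4
tcp_pos: [592.5, 19.6, 279.2]
orientation: [0.707, -0.005, 0.707, 0.017]
force: [0.0, -0.1, -0.2]
grip_width: 0.995
at [592.5  19.6 279.2] az 0.031 shift [ 0.1135 -0.0098  0.0064] yaw 0.01 tilt [-0.001  0.016 -1.   ] w 0.995 F [ 0.  -0.1 -0.2] t 3.4
0.74 [261.1, 223.1] [598.6  14.2 235. ]
0.95 [263.6, 222.2] [601.2  11.4 229. ]
```

```bash
python3 -m inch '[[0.03,-0.01,0.008,0,-1],[0.06,-0.01,0.008,0,-1],[0.09,-0.01,0.008,0,-1],[0.113,-0.01,0.008,0,-1],[0.113,-0.01,0.008,0,-1]]'; python3 - <<'E'
from h import *
togo([597.5,14,211],0.026)
shot('wrist','w2')
E
```

```text
clock: 3.97
tcp_pos: [600.1, 13.9, 214.0]
orientation: [0.709, -0.005, 0.705, 0.016]
force: [0.2, 0.9, 0.7]
grip_width: 0.996
at [600.1  13.9 214. ] az 0.03 shift [ 0.005   0.0002 -0.0044] yaw 0.008 tilt [ 0.004  0.016 -1.   ] w 0.996 F [0.2 0.9 0.7] t 3.9667
```

View pics/w2.png

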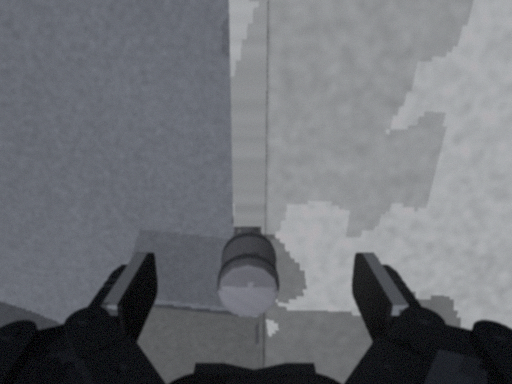

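The knob is at (248,290), between the fingertips (columns 155 and 355). I'll check its position against a projection before closing.

```bash
python3 -c "
from h import *
for p in [(597,14,244),(600,14,244),(597,10,244),(597,18,244)]: print(p,np.round(proj('wrist',p),1))
print(ray('wrist',(248.5,290),244))"
python3 -m inch '[[0.003,0,-0.003,0,-0.5],[0.004,0,-0.004,0,0],[0.004,0,-0.004,0,0.5],[0.004,0,-0.004,0,1],[0.004,0,-0.004,0,1]]'
python3 -m inch '[[0,0,0,0,1],[0,0,0,0,1],[0,0,0,0,1],[0,0,0,0,1],[0,0,0,0,1]]'
```

```text
(597, 14, 244) [246.6 290.3]
(600, 14, 244) [254.2 290.5]
(597, 10, 244) [246.3 299. ]
(597, 18, 244) [246.8 281.4]
[597.75688163  14.14887571 244.        ]
clock: 4.43
tcp_pos: [598.8, 13.6, 213.7]
orientation: [0.71, -0.005, 0.704, 0.016]
force: [-5.3, -0.3, 5.3]
grip_width: 0.299
clock: 4.85
tcp_pos: [597.7, 13.6, 213.5]
orientation: [0.709, -0.005, 0.705, 0.016]
force: [-5.1, -1.2, 2.0]
grip_width: 0.258
```

The grip width is about 22 mm, which matches a grip on the knob. Now I'll lift it.

```bash
python3 -m inch '[[-0.01,0,0,0,1],[-0.02,0,0,0,1],[-0.03,0,0,0,1],[-0.04,0,0,0,1],[-0.046,0,0,0,1]]';python3 -m inch '[[-0.003,0,0,0,1],[-0.005,0,0,0,1],[-0.006,0,0,0,1],[-0.006,0,0,0,1],[-0.006,0,0,0,1]]'; python3 - <<'E'
from h import *
togo([597.5,14,248],0.026)
viewer.capture('wrist')
for d in viewer.place_of('bolt_knob','wrist')[:1]: print(d['score'],d['position'],np.round(proj('wrist',(597.7,14,228)),1),np.round(proj('wrist',(597.7,14,260)),1))
E
```

```text
clock: 5.27
tcp_pos: [597.6, 13.6, 242.0]
orientation: [0.709, -0.005, 0.705, 0.017]
force: [-1.4, 1.2, -4.2]
grip_width: 0.267
clock: 5.68
tcp_pos: [597.7, 13.6, 245.7]
orientation: [0.709, -0.005, 0.705, 0.017]
force: [-2.3, 0.7, -0.3]
grip_width: 0.262
at [597.7  13.6 245.7] az 0.03 shift [-0.0037  0.0008 -0.0002] yaw 0.009 tilt [ 0.005  0.017 -1.   ] w 0.262 F [-2.3  0.7 -0.3] t 5.6833
0.64 [256.1, 268.6] [255.7 237.7] [256.3 270.7]
```

Lifted 32 mm; the lifting force (~4 N) and the camera both agree with that. Now the arc about the hinge at about (601.8,162.8), turning the tool with the leaf.

```bash
cat >> h.py <<'E'
def arc(ths,H=np.array([601.8,162.8]),a0=0.03):
    s=state(); Rm=rot().as_matrix(); v0=np.array([597.7,13.6])-H
    v=s['tcp_pos'][:2]-H; th=np.arctan2(v0[1],v0[0])-np.arctan2(v[1],v[0])
    print('theta',th.round(3),'r',np.linalg.norm(v).round(1),np.linalg.norm(v0).round(1),'j',s['joints'].round(2))
    for t in ths:
        c,q=np.cos(t),np.sin(t); p=H+[c*v0[0]+q*v0[1],-q*v0[0]+c*v0[1]]; print(t,end=' '); togo([*p,245.7],a0-t)
E
python3 -m inch '[[0,0.002,-0.02,0.16,1],[0,0.005,-0.039,0.32,1],[0,0.01,-0.059,0.48,1],[0,0.017,-0.077,0.64,1],[0,0.025,-0.096,0.8,1]]'; python3 -c "
from h import *
arc([.48,.56,.64,.72,.8])"
```

```text
clock: 6.2
tcp_pos: [540.1, 26.5, 245.8]
orientation: [0.696, 0.137, 0.693, -0.125]
force: [-0.6, 1.1, -3.6]
grip_width: 0.263
theta 0.398 r 149.6 149.3 j [-0.47  0.5   0.57  1.82 -0.36  0.91 -0.11]
0.48 at [540.1  26.5 245.8] az -0.373 shift [ 0.0002  0.0025 -0.0204] yaw 0.154 tilt [ 0.008  0.016 -1.   ] w 0.263 F [-0.6  1.1 -3.6] t 6.2
0.56 at [540.1  26.5 245.8] az -0.373 shift [ 0.0003  0.006  -0.04  ] yaw 0.314 tilt [ 0.008  0.016 -1.   ] w 0.263 F [-0.6  1.1 -3.6] t 6.2
0.64 at [540.1  26.5 245.8] az -0.373 shift [ 0.0003  0.011  -0.0592] yaw 0.474 tilt [ 0.008  0.016 -1.   ] w 0.263 F [-0.6  1.1 -3.6] t 6.2
0.72 at [540.1  26.5 245.8] az -0.373 shift [ 0.0004  0.0175 -0.078 ] yaw 0.634 tilt [ 0.008  0.016 -1.   ] w 0.263 F [-0.6  1.1 -3.6] t 6.2
0.8 at [540.1  26.5 245.8] az -0.373 shift [ 0.0005  0.0255 -0.0962] yaw 0.794 tilt [ 0.008  0.016 -1.   ] w 0.263 F [-0.6  1.1 -3.6] t 6.2
```

```bash
python3 -m inch '[[0,0.002,-0.02,0.16,1],[0,0.006,-0.04,0.32,1],[0,0.011,-0.059,0.48,1],[0,0.018,-0.078,0.64,1],[0,0.026,-0.096,0.8,1]]'; python3 -c "
from h import *
arc([.88,1.2])"
```

```text
clock: 6.62
tcp_pos: [491.4, 61.1, 246.0]
orientation: [0.655, 0.273, 0.654, -0.262]
force: [-3.4, -0.0, -4.1]
grip_width: 0.264
theta 0.799 r 150.1 149.3 j [-0.66  0.46  0.7   1.94 -0.41  0.87 -0.51]
0.88 at [491.4  61.1 246. ] az -0.776 shift [ 0.0006  0.0032 -0.02  ] yaw 0.149 tilt [ 0.008  0.014 -1.   ] w 0.264 F [-3.4 -0.  -4.1] t 6.6167
1.2 at [491.4  61.1 246. ] az -0.776 shift [ 0.0013  0.026  -0.0959] yaw 0.789 tilt [ 0.008  0.014 -1.   ] w 0.264 F [-3.4 -0.  -4.1] t 6.6167
```

```bash
python3 -m inch '[[0,0.002,-0.02,0.16,1],[0,0.006,-0.04,0.32,1],[0,0.011,-0.059,0.48,1],[0,0.018,-0.078,0.64,1],[0,0.026,-0.096,0.8,1]]'; python3 -c "
from h import *
arc([1.28,1.36,1.44,1.52,1.56])"
```

```text
clock: 7.03
tcp_pos: [459.8, 112.3, 246.2]
orientation: [0.587, 0.397, 0.589, -0.388]
force: [-5.8, 0.7, -2.8]
grip_width: 0.262
theta 1.202 r 150.7 149.3 j [-0.87  0.47  0.84  2.   -0.47  0.87 -0.95]
1.28 at [459.8 112.3 246.2] az -1.177 shift [ 0.001   0.0042 -0.0192] yaw 0.145 tilt [ 0.006  0.013 -1.   ] w 0.262 F [-5.8  0.7 -2.8] t 7.0333
1.36 at [459.8 112.3 246.2] az -1.177 shift [ 0.0012  0.0076 -0.0388] yaw 0.305 tilt [ 0.006  0.013 -1.   ] w 0.262 F [-5.8  0.7 -2.8] t 7.0333
1.44 at [459.8 112.3 246.2] az -1.177 shift [ 0.0015  0.0125 -0.0581] yaw 0.465 tilt [ 0.006  0.013 -1.   ] w 0.262 F [-5.8  0.7 -2.8] t 7.0333
1.52 at [459.8 112.3 246.2] az -1.177 shift [ 0.0017  0.0189 -0.0769] yaw 0.625 tilt [ 0.006  0.013 -1.   ] w 0.262 F [-5.8  0.7 -2.8] t 7.0333
1.56 at [459.8 112.3 246.2] az -1.177 shift [ 0.0018  0.0227 -0.0861] yaw 0.705 tilt [ 0.006  0.013 -1.   ] w 0.262 F [-5.8  0.7 -2.8] t 7.0333
```

```bash
python3 -m inch '[[0,0.003,-0.02,0.16,1],[0,0.007,-0.039,0.3,1],[0,0.012,-0.058,0.46,1],[0,0.019,-0.075,0.62,1],[0,0.022,-0.084,0.7,1]]'; python3 -m inch '[[0,0,0,0,1],[0,0,0,0,1],[0,0,0,0,1],[0,0,0,0,0.4],[0,0,0,0,0]]';  python3 -m inch '[[0,0,0,0,-0.4],[0,0,0,0,-1],[0,0,0,0,-1],[0,0,0,0,-1],[0,0,0,0,-1]]';python3 -c "
from h import *
arc([1.57])"
```

```text
clock: 7.45
tcp_pos: [450.5, 165.2, 246.2]
orientation: [0.508, 0.492, 0.513, -0.486]
force: [-7.3, 0.8, -2.5]
grip_width: 0.261
clock: 7.87
tcp_pos: [452.2, 164.9, 246.9]
orientation: [0.509, 0.494, 0.512, -0.485]
force: [0.4, -0.7, 0.1]
grip_width: 0.424
clock: 8.28
tcp_pos: [452.4, 164.9, 247.0]
orientation: [0.509, 0.494, 0.512, -0.485]
force: [-0.9, 0.1, -0.6]
grip_width: 1.005
theta -4.726 r 149.4 149.3 j [-1.04  0.52  0.95  1.98 -0.55  0.91 -1.33]
1.57 at [452.4 164.9 247. ] az -1.529 shift [ 0.0022  0.0005 -0.0031] yaw 0.023 tilt [ 0.005  0.013 -1.   ] w 1.005 F [-0.9  0.1 -0.6] t 8.2833
```

Theta is 1.557 rad and the fingers are free. I'll retreat straight up, then move aside toward the robot's left to look.

```bash
python3 -m inch '[[-0.03,0,0,0,-1],[-0.07,0,0,0,-1],[-0.12,0,0,0,-1],[-0.17,0,0,0,-1],[-0.2,0,0,0,-1]]'; python3 -m inch '[[0,0,-0.05,0,-1],[0,0,-0.1,0,-1],[0,0,-0.15,0,-1],[0,0,-0.2,0,-1],[0,0,-0.2,0,-1]]'; python3 - <<'E'
from h import *
togo([450,165,370],-1.53)
ims=[viewer.capture(c) for c in ('scene','top')]
cv2.imwrite('pics/e.png',cv2.cvtColor(cv2.resize(np.hstack(ims),(800,300),interpolation=cv2.INTER_AREA),cv2.COLOR_RGB2BGR))
A=[];b=[]
for c in ('scene','top'):
    for d in viewer.place_of('bolt_knob',c)[:1]:
        print(c,d['score'],d['position'],'up?',np.round(proj(c,(452,165,261)),1),'down?',np.round(proj(c,(452,165,228)),1))
        m=viewer.camera_model(c);o=np.array(m['xyz']);v=ray(c,d['position'],228)-o;v/=np.linalg.norm(v);P=np.eye(3)-np.outer(v,v);A.append(P);b.append(P@o)
if A: print(np.linalg.lstsq(np.vstack(A),np.hstack(b),rcond=None)[0])
E
```

```text
clock: 8.7
tcp_pos: [452.8, 163.0, 369.7]
orientation: [0.509, 0.495, 0.511, -0.484]
force: [0.4, -0.3, -0.1]
grip_width: 1.005
clock: 9.12
tcp_pos: [446.4, 290.4, 370.3]
orientation: [0.511, 0.493, 0.515, -0.481]
force: [-0.2, 0.3, -0.8]
grip_width: 1.007
at [446.4 290.4 370.3] az -1.519 shift [-0.0028 -0.0048  0.209 ] yaw 0.022 tilt [ 0.008  0.016 -1.   ] w 1.007 F [-0.2  0.3 -0.8] t 9.1167
scene 0.54 [385.4, 196.7] up? [385.1 196.6] down? [379.4 201.6]
top 0.62 [158.0, 298.4] up? [156.9 300.1] down? [162.1 296.9]
[453.30391492 164.40929259 261.47636788]
```

View pics/e.png

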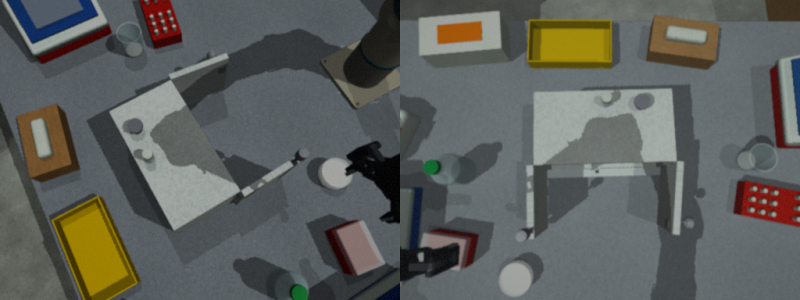

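The pictures show both leaves standing square to the cabinet, at top-view columns 535 and 676. The triangulated knob is at z = 261 mm, so the bolt is still up by about 33 mm, and the arm is clear. Handing in.

```bash
python3 -c "
from h import *
print(order.hand_in())"
```

```text
the job is handed in; nothing more can be done
None
```

I drew the bolt up by its knob, swung the leaf open about its hinge and let go. The arm then moved clear, and I handed the job in at about 9 s of the 35 s allowed. The hand-in gave no verdict.

- **Bolt:** it was lifted about 32 mm with the leaf still shut. In the last check the knob triangulated at z = 261 mm, so the bolt is still up by about 33 mm.
- **Bolted leaf:** it stands open by about 1.55 rad, roughly square to the cabinet. That angle comes from the tool position; the camera fix of the knob agrees to about 1 mm.
- **Other leaf:** it looks unmoved and still wide open in the last pictures. I did not measure its angle separately.
- **Forces:** wrist force readings stayed under 10 N throughout, and about zero after the release.

None of the final checks failed. The early estimates of the knob's position differed by up to about 6 mm; a last close wrist-camera view settled it before the grasp.

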